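Put the rice measure away in the rice cooker

TASK

The rice cooker's measuring cup lives inside the cooker: press the latch button on the sloping front so that the lid springs open, set the measuring cup down upright on the floor of the pot (place it, do not drop it), then push the lid down until it snaps shut and stays shut. Leave the red cup, the mug and the tin where they stand.

Things in the scene. Friction and masses are not known exactly. Their poses are not given: they have to be found in the camera images.
- cooker: white rice cooker, fixed; 247 mm deep (x -139 to 108), 184 wide, 143 high shut. Origin: centre of its underside; x from its front to its hinge side, z up. Body radius 92, rim z = 115 mm; round pot inside: floor z = 50, inner radius 76 (71 near the floor). In front a grey panel 104 mm wide, its face sloped 45 degrees forwards-up. Hinge block behind: 78 wide, x 80 to 108, up to z = 119.
- button_face (a point): centre of the latch button's outer face: plain metal, 28 mm wide (y), 16 along the slope, 8 proud of the panel; at (-118, 0, 74) mm in the cooker's frame when out. Press along (0.707, 0, -0.707) of that frame. The shut lid's lip overhangs it (front x = -132, underside z = 116), so a vertical tool cannot reach it: come from the front, tilted about 45 degrees.
- button (a joint): travel of the latch button in m: 0 out, 0.007 fully in. Spring: 2 N to start, 4 N fully in. Lets the lid go at about 0.003 to 0.004. A bolt on it catches the lid's tongue when the lid is pushed down (the button then dips and comes out again).
- lid (a joint): angle of the lid in rad: within 0.01 of 0 when latched shut, 1.5 fully open (almost upright, outer face to the back). A damped spring opens it in about 1 s from any angle unless latched. Close it by pushing its outer face: 1 to 2 N on the way, some 5 N (up to 12) at lid_top to snap in just below 0; hard stop at -0.02.
- lid_hinge (a point): point on the lid's hinge axis (parallel to the cooker's y) at (95, 0, 125) mm in the cooker's frame; stays put.
- lid_top (a point): point on the lid's flat outer face, 150 mm in front of the hinge axis and 18 mm above it when shut: then at (-55, 0, 143) mm in the cooker's frame. Moves with the lid. The lid is a round plate of radius 92 mm, 27 mm thick, drawn out to a lip in front; a catch tongue 18 mm wide hangs 12 mm below it, 179 mm in front of the hinge axis.
- lid_lip (a point): middle of the lid's lip, 4 mm inside its front end; with the lid shut at (-128, 0, 130) mm in the cooker's frame. The lip is 88 mm wide. With the lid fully open it is the lid's highest part, 0.35 m above the worktop. Moves with the lid.
- pot_floor (a point): centre of the pot's floor, at z = 50 mm in the cooker's frame, 65 mm below the rim.
- rice_cup: measuring cup: small white plastic cup, open on top, 56 mm high, diameter 51 at the foot and 61 at the rim, wall 2.5, two fine grey lines, and one short flat handle tab (16 mm wide, 4 thick) at the rim that reaches 50 mm from the axis along its +y. 30 to 65 g. Stands upright on the worktop. Origin: centre of its underside, z up.
- cup_red: small red cup with a ring handle, 59 mm in body diameter, 58 mm high; not needed, leave it. Origin on its underside.
- mug_oat: beige mug, 82 mm in diameter, 98 mm high; not needed, leave it. Origin on its underside.
- pepper_tin: small grey tin, 41 mm in diameter, 51 mm high; not needed, leave it. Origin on its underside.

How it is judged:
On the way, in this order (a step that is already met when the one before it is completed fails the run):
1. the latch button is pressed in by at least 2 mm (value of joint button above 0.002 m), for 0.05 s.
2. the lid has sprung open (beyond 1.2 rad) (value of joint lid above 1.2 rad), for 0.2 s.
3. the measuring cup, still held, is brought to within 15 mm of the pot's floor (horizontal distance between rice_cup and pot_floor below 0.055 m and z of rice_cup in the frame of cooker below 0.065 m and contact force between the fingers and rice_cup above 0.5 N), for 0.05 s.
At the end, for the whole second after the job is handed in: The lid is shut and latched (joint under 0.02 rad, the button out again to within 2 mm), and the measuring cup stands upright (within 0.15 rad) and at rest on the pot's floor (its foot within 6 mm of the floor, its axis within 55 mm of the pot's centre) (value of joint lid below 0.02 rad and value of joint button below 0.002 m and horizontal distance between rice_cup and pot_floor below 0.055 m and z of rice_cup in the frame of cooker below 0.056 m and angle between rice_cup's own z axis and vertical below 0.15 rad and linear speed of rice_cup below 0.02 m/s); the robot touches nothing.
It fails at once if the red cup is moved by more than 4 cm (distance of cup_red from where it was at the start of the episode above 0.04 m).
It fails at once if the mug is moved by more than 4 cm (distance of mug_oat from where it was at the start of the episode above 0.04 m).
It fails at once if the tin is moved by more than 4 cm (distance of pepper_tin from where it was at the start of the episode above 0.04 m).
It also fails if it takes over 64 s, if anything falls off the work surface, if the arm or the gripper's body presses on something with over 40 N, if the wrist force passes 120 N, or if a joint passes its speed limit or range.

ROBOT

A 6-joint arm with a two-finger parallel gripper is mounted at the origin on a cart in front of the work surface, level with it; the furniture and walls round the work are solid. World frame = base frame: x ahead of the robot, y to its left, z up, the work surface at z = 0. Lengths are in m, angles in rad, forces in N, time in s.
With the tool pointing down it reaches from about 0.35 to 0.875 m from the base axis. Payload 15.5 kg.
Tool frame: the origin (TCP) lies on the centre line of the jaws, within the pads' length; the fingertips stand 22 mm ahead of it and the grasp point (between the pads) lies 3 mm ahead of it; z points along the fingers, y is the line along which they close (so a half turn about z gives the same grasp; the last joint's range is limited). The gripper opens to 85 mm and grips with 20 to 120 N. Pads are 22 mm wide; open, the fingers measure 114 mm over their backs; the gripper's body (76 mm by 85 mm) begins 54 mm behind the grasp point. The pads swing forward as they close: fully open they stand 13 mm farther back than shut.
Start: joints at [1.101, 0.494, 1.345, -0, 1.302, -0.096], TCP at [0.229, 0.582, 0.233] pointing down, gripper open.
Joint ranges: [-2.91, 2.91], [-0.82, 2.16], [0.22, 2.67], [-1.22, 4.37], [0.12, 2.79], [-3.08, 3.08]. Speed limits (rad/s): [1.89, 1.89, 2.57, 3.01, 3.01, 3.01].

INTERFACE

Orientations are given as a rotation vector (axis times angle).
In Python, from bench import r, read_camera gives the robot as it stands (r), with the cameras as plain functions.
- The arm moves only by the shell command python3 steer.py 'ROWS' [OPENING] [FORCE]. ROWS is rows parted by semicolons, their numbers by spaces, 1 to 5 of them, each of 6 numbers: dx, dy, dz in m, then a rotation vector rx, ry, rz in rad; each row is the pose to reach, as a shift and turn from the pose commanded when the command began, along the tool's axes at that moment; what a row does not reach only later rows make up. A row lasts 1/8 s, in which the tool goes at most 0.0625 m and 0.188 rad, less where a joint would pass 70% of its speed; a pose out of reach is approached as far as the arm can. OPENING is the opening from 0.0 (shut) to 1.0 (fully open), set as the command begins (- or left out keeps the last). The fingers move at their own pace and stop on an object; FORCE is the grip in N (left out, the last holds). Time passes only in rows, so rows that do not move let the fingers close. It prints the time, the measured TCP pose, the force, the opening and the grip force at its end.
- r.sense(): the state, without advancing time (a new reading comes with each control period).
- read_camera(name): name is "scene" or "top" or "wrist"; returns a dict with "color" (420x560x3 uint8, blue, green, red), "depth" (420x560 float32, m along the optical axis (not along the pixel's ray), 0 where there is no reading), "vfov" (degrees; the focal length in pixels is half the picture's height over the tangent of half this angle, whatever the lens; pixels are square), "cx", "cy" (the principal point, pixels), "rvec" (rotation vector, rad) and "tvec" (3), from world to camera coordinates, as OpenCV has them; the wrist camera has in their place "T_tool_cam" (4x4, takes a point from camera to tool coordinates, whose origin is the TCP and whose axes are the flange's). Camera axes: x right, y down, z forward; pixel columns grow to the right and rows downward; lengths in m; the calibration is good to about 2 mm. A picture is of the moment at which its call begins: read the wrist's pose just before it.
- r.hand_in(): hands the job in; it is judged then, once.
The state is a dict: "time_s": time; "joint_positions": joint angles; "qvel": joint speeds; "tau": joint torques, N m; "eef_pos": TCP position; "ee_rot": TCP orientation; "force": force on the tool from outside, world axes, zero at the start; "torque": the same for the moment, N m; "grip_width": opening from 0.0 (shut) to 1.0 (fully open); "finger_force": force on a finger pad.
Only numpy, scipy, OpenCV 4.12 (cv2) and the standard library are available. Lean on these libraries where they do the work, as an engineer would, in place of code of your own. Each camera call takes 0.05 s, during which the arm holds its last target. There are 200 camera calls.

## Working session

There is one attempt and no reset: what is moved stays moved. The work goes in short steps, Python scripts to look and compute and a shell command to move; the robot and the scene stay as the last step left them, time stands still between calls to the robot, and variables do not carry over. Pictures are saved under pics/ and viewed, at most 14 in all, crops included, and the job is handed in when it is done.

```bash
ls; mkdir -p pics
cat > h.py <<'E'
import numpy as np, cv2
from scipy.spatial.transform import Rotation as R
from bench import r, read_camera
def cam(n):
    s=r.sense(); c=read_camera(n); h=c["color"].shape[0]; c["f"]=h/2/np.tan(np.radians(c["vfov"])/2)
    if "rvec" in c:
        Rm=R.from_rotvec(np.ravel(c["rvec"])).as_matrix(); t=np.ravel(c["tvec"]); c["Rw"]=Rm.T; c["o"]=-Rm.T@t
    else:
        Rt=R.from_rotvec(s["ee_rot"]).as_matrix(); T=np.array(c["T_tool_cam"]); c["Rw"]=Rt@T[:3,:3]; c["o"]=np.array(s["eef_pos"])+Rt@T[:3,3]
    return c
def cloud(c):
    d=c["depth"]; v,u=np.mgrid[:d.shape[0],:d.shape[1]]
    p=np.stack([(u-c["cx"])/c["f"]*d,(v-c["cy"])/c["f"]*d,d],-1)@c["Rw"].T+c["o"]
    p[d==0]=np.nan; return p
def ray(c,u,v,z):
    d=c["Rw"]@np.array([(u-c["cx"])/c["f"],(v-c["cy"])/c["f"],1]); return c["o"]+d*(z-c["o"][2])/d[2]
E
python3 - <<'E'
from h import *
import pickle
s=r.sense(); print({k:np.round(v,3) for k,v in s.items()})
for n in("scene","top"):
    c=cam(n); cv2.imwrite(f"pics/{n}0.png",c["color"]); pickle.dump(c,open(n+".pkl","wb")); print(n,c["f"],c["cx"],c["cy"],c["o"].round(3))
E
```

```text
bench.py
pics
steer.py
{'time_s': np.float64(0.0), 'joint_positions': array([ 1.101,  0.494,  1.346,  0.   ,  1.303, -0.095]), 'qvel': array([-0.001,  0.001, -0.001, -0.   ,  0.001, -0.001]), 'tau': array([-1.0000e-03, -8.8216e+01, -3.8386e+01, -0.0000e+00,  1.0000e-02,
        0.0000e+00]), 'eef_pos': array([0.229, 0.581, 0.232]), 'ee_rot': array([-5.850e-01, -3.086e+00,  2.000e-03]), 'force': array([-0.772,  0.384,  0.449]), 'torque': array([ 0.006,  0.025, -0.047]), 'finger_force': np.float64(0.0), 'grip_width': np.float64(0.998)}
scene 391.40108624973715 281.1130911110095 215.89566639476766 [-0.026 -0.164  0.647]
top 400.0730883224272 280.86393683785775 209.3903692143707 [0.481 0.127 1.116]
```

View pics/top0.png

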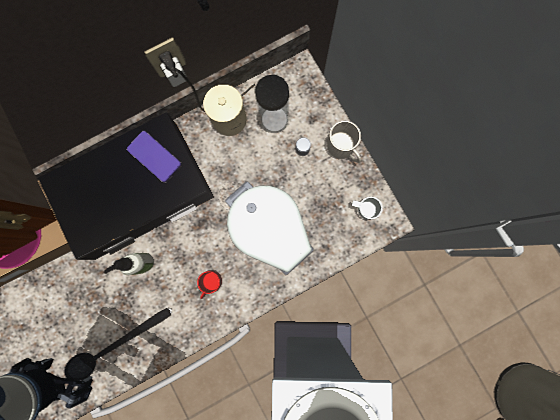

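View pics/scene0.png

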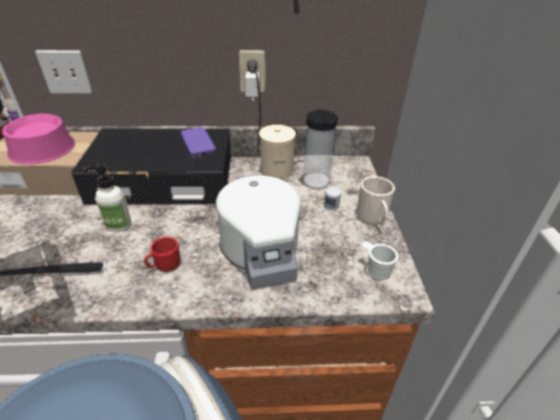

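The top view shows the cooker lid centred near (266,222), lip towards (297,265) and hinge near (239,192). The measuring cup is at (370,208) with its tab to the left, the mug at (344,138), the tin at (303,146) and the red cup at (209,282). In the scene view the button panel is at (271,258) and the cup at (381,262).

Run:
```python
from h import *
import pickle
c=pickle.load(open("top.pkl","rb")); P=cloud(c)
hsv=cv2.cvtColor(c["color"],cv2.COLOR_BGR2HSV)
# lid: white, depth near 0.143
m=((hsv[...,1]<60)&(hsv[...,2]>150)&(abs(P[...,2]-.143)<.012)).astype(np.uint8)
m[:, :200]=0
n,l,st,ce=cv2.connectedComponentsWithStats(m); i=1+np.argmax(st[1:,4]); print("lid",st[i],ce[i])
m=(l==i); p=P[m]; print("z med",np.nanmedian(p[:,2]))
cn=max(cv2.findContours(m.astype(np.uint8),0,1)[0],key=cv2.contourArea)[:,0]
q=np.array([ray(c,u,v,.143)[:2] for u,v in cn])
# axis: farthest point of contour from the circle; circle fit robustly
sel=np.ones(len(q),bool)
for _ in range(10):
    A=np.c_[2*q[sel],np.ones(sel.sum())]; s=np.linalg.lstsq(A,(q[sel]**2).sum(1),rcond=None)[0]
    ctr=s[:2]; rad=np.sqrt(s[2]+ctr@ctr); d=np.linalg.norm(q-ctr,axis=1)-rad; sel=abs(d)<.004
print("ctr",ctr,"rad",rad,sel.sum(),len(q))
b=q[d>.012]; dirv=b.mean(0)-ctr; print("lip dir",np.degrees(np.arctan2(*dirv[::-1])),"max",(d+rad).max())
# principal symmetry: minAreaRect-ish second moment
a=p[:,:2]-ctr; mean=np.nanmean(a,0); print("centroid dir",np.degrees(np.arctan2(*mean[::-1])),mean)
# lip corners
hull=cv2.approxPolyDP(cn.reshape(-1,1,2),3,True)[:,0]
for u,v in hull: 
    w=ray(c,u,v,.143)[:2]; print((u,v),w.round(3),np.linalg.norm(w-ctr).round(3),np.degrees(np.arctan2(*(w-ctr)[::-1])).round(1))
# cup
Z=P[...,2]; 
for name,(u0,u1,v0,v1) in dict(cup=(345,390,190,225)).items():
    mm=np.zeros(Z.shape,bool); mm[v0:v1,u0:u1]=True; mm&=(Z>.03)&(Z<.075)
    w=P[mm]; print(name,mm.sum(),w.min(0),w.max(0),w.mean(0))
    w=P[mm&(Z>.047)]; 
    e=cv2.minEnclosingCircle(w[:,:2].astype(np.float32)); print(e)
for name,(u,v,z) in dict(mug=(344,135,.098),tin=(303,146,.051),red=(209,282,.058)).items(): print(name,ray(c,u,v,z).round(3))
big=cv2.resize(c["color"][180:240,335:405],None,fx=8,fy=8,interpolation=cv2.INTER_CUBIC); cv2.imwrite("pics/cup.png",big)
```

```text
lid [ 227  186   84   85 4900] [268.06510204 226.93755102]
z med 0.14081354491746867
ctr [0.55594593 0.17870405] rad 0.09490290097661792 102 252
lip dir -136.05366175704916 max 0.12274935084751587
centroid dir -139.64068211869684 [-0.00599871 -0.00509796]
(np.int32(239), np.int32(194)) [0.629 0.247] 0.1 42.9
(np.int32(227), np.int32(222)) [0.56  0.274] 0.095 87.8
(np.int32(236), np.int32(246)) [0.502 0.25 ] 0.09 127.3
(np.int32(276), np.int32(267)) [0.453 0.152] 0.106 -165.4
(np.int32(291), np.int32(268)) [0.452 0.116] 0.122 -148.9
(np.int32(310), np.int32(249)) [0.498 0.071] 0.123 -118.2
(np.int32(290), np.int32(197)) [0.624 0.121] 0.089 -40.1
(np.int32(268), np.int32(186)) [0.651 0.176] 0.095 -1.7
cup 210 [ 0.58415847 -0.12282941  0.03008403] [ 0.64151196 -0.04478863  0.06059256] [ 0.61717415 -0.08789936  0.05000808]
((0.6154146194458008, -0.08387883752584457), 0.04036756232380867)
mug [ 0.797 -0.017  0.098]
tin [0.779 0.088 0.051]
red [0.408 0.328 0.058]
```

View pics/cup.png

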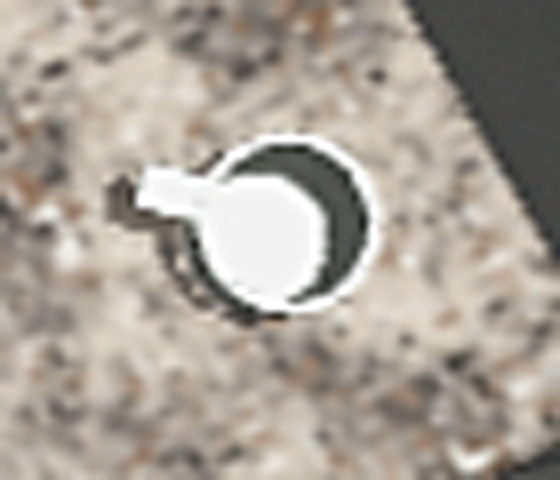

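Run:
```python
from h import *
import pickle
c=pickle.load(open("scene.pkl","rb")); P=cloud(c)
ctr=np.array([.556,.1787]); yaw=np.radians(45)
def loc(P):
    a=P[...,:2]-ctr; return np.stack([a[...,0]*np.cos(yaw)+a[...,1]*np.sin(yaw),-a[...,0]*np.sin(yaw)+a[...,1]*np.cos(yaw),P[...,2]],-1)
L=loc(P)
# panel points
m=(L[...,0]<-.085)&(L[...,0]>-.16)&(abs(L[...,1])<.05)&(L[...,2]>.03)&(L[...,2]<.09)
m&=(np.mgrid[:420,:560][1]>230)
q=L[m]; 
for _ in range(5):
    mu=q.mean(0); n=np.linalg.svd(q-mu)[2][2]; n=n if n[2]>0 else -n; d=(q-mu)@n; q=q[abs(d)<.004]
print("panel n",n,"yaw err deg",np.degrees(np.arctan2(n[1],n[0]))-180,"mu",mu,len(q))
nn=np.array([-.7071,0,.7071]); print("panel offset along n:",(q@nn).mean()," expected", np.array([-.118,0,.074])@nn-.008)
# dark-body edges in y
g=((L[...,2]>.03)&(L[...,2]<.09)&(L[...,0]<-.1)&(L[...,0]>-.15)); print("y range",np.nanpercentile(L[g][:,1],[0.5,50,99.5]))
lid=(abs(L[...,2]-.141)<.008)&(abs(L[...,1])<.12)&(abs(L[...,0])<.16); print("lid scene min/max",np.nanpercentile(L[lid],[.5,99.5],axis=0))
w=np.array([ray(c,u,v,.056) for u,v in [(381,262)]]); print(w)
cv2.imwrite("pics/panel.png",cv2.resize(c["color"][180:300,210:310],None,fx=5,fy=5,interpolation=cv2.INTER_CUBIC))
t=pickle.load(open("top.pkl","rb"))
cc=ray(t,370.9,207.9,.056); tb=ray(t,335+140/8,180+192/8,.054); print("cup",cc,"tab",tb,np.linalg.norm((tb-cc)[:2]),np.degrees(np.arctan2(*(tb-cc)[:2][::-1])))
```

```text
panel n [-0.73312744  0.01654524  0.67989   ] yaw err deg -1.2928329683081756 mu [-0.1091089   0.00152731  0.06023063] 1280
panel offset along n: 0.11973997753661081  expected 0.12776319999999997
y range [-0.41235896 -0.02031829  0.05465224]
lid scene min/max [[-0.11840287 -0.08364954  0.13317247]
 [ 0.08730892  0.08443414  0.14640552]]
[[ 0.58330833 -0.097835    0.056     ]]
cup [ 0.61152283 -0.09504998  0.056     ] tab [ 0.62135127 -0.04654331  0.054     ] 0.049492380205349774 78.5457746994809
```

View pics/panel.png

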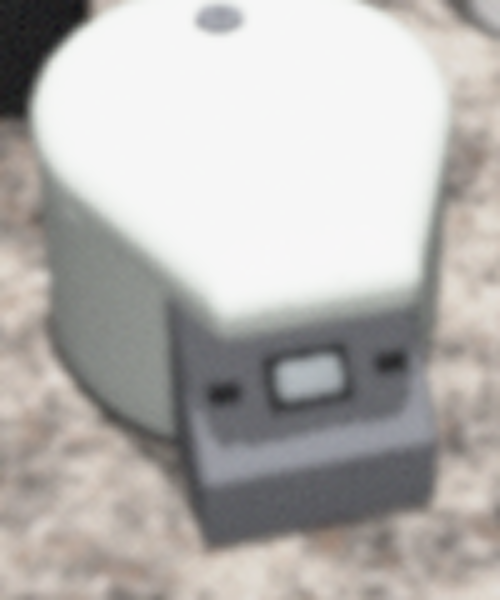

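Panel crop: the light button is at crop (310,377), i.e. scene pixel (272,255.4), below the lip and centred on the panel.

Run:
```python
from h import *
import pickle
c=pickle.load(open("scene.pkl","rb")); P=cloud(c); t=pickle.load(open("top.pkl","rb")); 
ctr=np.array([.556,.1787])
b=ray(c,272,255.4,.074); print("button ray",b, "dist ctr",np.linalg.norm(b[:2]-ctr),np.degrees(np.arctan2(*(ctr-b[:2])[::-1])))
print("button depth",np.nanmedian(P[253:258,268:277].reshape(-1,3),axis=0))
for v in range(225,285,4): print(v,P[v,272].round(4))
# knob on lid & hinge block top view
print("steam vent top",ray(t,251,208,.143),"scene",ray(c,254,183.5,.143))
# cup rim from scene: check table depth bias
print("table z", np.nanmedian(P[270:290,200:235,2]))
T=cloud(t); print("table z top",np.nanmedian(T[290:300,250:280,2]))
print(np.round(T[196,232:246,:],3)[::2], np.round(T[185:200:2,237],3))
```

```text
button ray [0.47598276 0.10383053 0.074     ] dist ctr 0.10958191346981022 43.09643492363336
button depth [0.47764533 0.10477383 0.07351786]
225 [0.4904 0.1119 0.1422]
229 [0.4809 0.1068 0.1412]
233 [0.472  0.102  0.1397]
237 [0.4689 0.1003 0.1325]
241 [0.4642 0.0977 0.1269]
245 [0.4972 0.1153 0.0804]
249 [0.4899 0.1114 0.0768]
253 [0.4793 0.1056 0.0772]
257 [0.4764 0.104  0.0689]
261 [0.4739 0.1026 0.06  ]
265 [0.4709 0.101  0.0517]
269 [0.4641 0.0973 0.0479]
273 [nan nan nan]
277 [0.4604 0.0952 0.0281]
281 [0.4589 0.0943 0.0176]
steam vent top [0.59516126 0.21634541 0.143     ] scene [0.59605872 0.21498943 0.143     ]
table z 0.00010850513215698854
table z top -0.0014083680403653709
[[0.626 0.266 0.129]
 [0.626 0.261 0.129]
 [0.626 0.256 0.129]
 [0.626 0.251 0.132]
 [0.625 0.245 0.136]
 [0.625 0.24  0.136]
 [0.625 0.235 0.139]] [[ 0.677  0.271 -0.   ]
 [ 0.671  0.271  0.001]
 [ 0.647  0.256  0.111]
 [ 0.639  0.254  0.131]
 [ 0.634  0.254  0.129]
 [ 0.629  0.254  0.129]
 [ 0.623  0.253  0.133]
 [ 0.618  0.253  0.133]]
```

```bash
cat >> h.py <<'E'
YAW=np.radians(43.5); CTR=np.array([.561,.185,0]); RC=R.from_euler("z",YAW).as_matrix()
def W(*p): return CTR+RC@np.array(p)
def Rzy(z,y):
    z=np.array(z)/np.linalg.norm(z); y=np.array(y)-np.dot(y,z)*z; y/=np.linalg.norm(y); return np.c_[np.cross(y,z),y,z]
def go(p,Rt=None):
    s=r.sense(); R0=R.from_rotvec(s["ee_rot"]).as_matrix(); p=np.array(p)
    rv=np.zeros(3) if Rt is None else R.from_matrix(R0.T@Rt).as_rotvec()
    dp=R0.T@(p-s["eef_pos"]); print("row",*dp.round(4),*rv.round(3)," rows>=",max(np.linalg.norm(dp)/.0625,np.linalg.norm(rv)/.188).round(1),"t",s["time_s"].round(2),"q",np.round(s["joint_positions"],2))
A=RC@np.array([.7071,0,-.7071]); BT=np.array([.4745,.1022,.0712]); RP=Rzy(A,RC@np.array([0,-1,0]))
RD=Rzy([0,0,-1],[np.cos(np.radians(-11.5)),np.sin(np.radians(-11.5)),0])
E
python3 -c "
from h import *
print(W(-.118,0,.074))
go(BT-A*.162,RP)"
```

```text
[0.47540582 0.10377416 0.074     ]Traceback (most recent call last):
  File "<string>", line 4, in <module>
    go(BT-A*.162,RP)
    ~~^^^^^^^^^^^^^^
  File "h.py", line 24, in go
    dp=R0.T@(p-s["eef_pos"]); print("row",*dp.round(4),*rv.round(3)," rows>=",max(np.linalg.norm(dp)/.0625,np.linalg.norm(rv)/.188).round(1),"t",s["time_s"].round(2),"q",np.round(s["joint_positions"],2))
                                                                                                                                                 ^^^^^^^^^^^^^^^^^
AttributeError: 'float' object has no attribute 'round'
```

```bash
sed -i 's/s\["time_s"\].round(2)/round(s["time_s"],2)/' h.py
python3 -c "
from h import *
go(BT-A*.162,RP)"
```

```text
row -0.3557 -0.4596 0.0473 -0.783 0.499 1.888  rows>= 11.2 t 0.1 q [ 1.1   0.49  1.35  0.    1.3  -0.1 ]
```

```bash
python3 steer.py '-0.3557 -0.4596 0.0 -0.783 0.499 1.888;-0.3557 -0.4596 0.0 -0.783 0.499 1.888;-0.3557 -0.4596 0.0 -0.783 0.499 1.888;-0.3557 -0.4596 0.0 -0.783 0.499 1.888;-0.3557 -0.4596 0.0 -0.783 0.499 1.888' 0.0
python3 -c "
from h import *
go(BT-A*.162,RP)"
```

```text
time_s: 0.72
eef_pos: [0.3114, 0.2999, 0.2331]
ee_rot: [-1.633, -2.462, -0.521]
force: [0.4, -0.3, -0.1]
grip_width: 0.001
finger_force: 0.0
row -0.2855 -0.0336 -0.05 -0.459 0.29 1.1  rows>= 6.5 t 0.72 q [ 0.38  0.12  2.02  0.43  0.84 -0.28]
```

```bash
python3 steer.py '-0.2855 -0.0336 -0.05 -0.459 0.29 1.1;-0.2855 -0.0336 -0.05 -0.459 0.29 1.1;-0.2855 -0.0336 -0.05 -0.459 0.29 1.1;-0.2855 -0.0336 -0.05 -0.459 0.29 1.1;-0.2855 -0.0336 -0.05 -0.459 0.29 1.1'
python3 -c "
from h import *
go(BT-A*.162,RP)"
```

```text
time_s: 1.35
eef_pos: [0.3728, 0.0989, 0.1973]
ee_rot: [-2.165, -1.765, -0.804]
force: [1.0, -0.1, -0.5]
grip_width: -0.003
finger_force: 0.0
row -0.0666 0.0345 -0.0238 -0.236 0.147 0.531  rows>= 3.2 t 1.35 q [-0.44  0.21  2.22  0.83  0.88 -0.85]
```

```bash
python3 steer.py '-0.0666 0.0345 -0.0238 -0.236 0.147 0.531;-0.0666 0.0345 -0.0238 -0.236 0.147 0.531;-0.0666 0.0345 -0.0238 -0.236 0.147 0.531;-0.0666 0.0345 -0.0238 -0.236 0.147 0.531;-0.0666 0.0345 -0.0238 -0.236 0.147 0.531'
python3 - <<'E'
from h import *
go(BT-A*.162,RP)
c=cam("wrist"); cv2.imwrite("pics/w1.png",c["color"]); import pickle; pickle.dump(c,open("w1.pkl","wb"))
E
```

```text
time_s: 1.98
eef_pos: [0.3908, 0.0249, 0.1857]
ee_rot: [-2.475, -0.992, -1.023]
force: [0.0, -0.7, -0.6]
grip_width: -0.0
finger_force: 0.0
row -0.0004 0.0015 -0.0005 -0.003 0.002 0.002  rows>= 0.0 t 1.98 q [-0.79  0.34  2.37  1.18  0.87 -0.98]
```

View pics/w1.png

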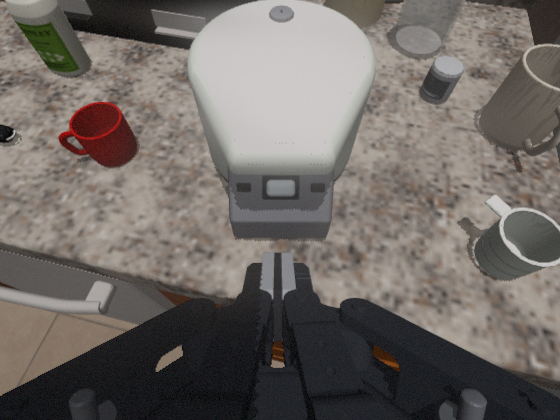

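The wrist view shows the button at (281,188), symmetric under the lip, and the closed fingertips at (278,258).

Run:
```python
from h import *; import pickle
c=pickle.load(open("w1.pkl","rb")); print("button",ray(c,281,188,.074)); 
P=cloud(c); print("depth",np.nanmedian(P[184:192,275:287].reshape(-1,3),axis=0))
print("vent",ray(c,281,14,.143)); g=c["color"][175:202,262:300].astype(int).sum(2)
ys,xs=np.where(g>430); print(xs.min()+262,xs.max()+262,ys.min()+175,ys.max()+175)
print("cup",ray(c,530,237,.056)); go(BT-A*.032)
```

```text
button [0.47867207 0.10331178 0.074     ]
depth [0.47844084 0.10374569 0.07465566]
vent [0.59681112 0.21567178 0.143     ]
272 291 182 182
cup [ 0.60817434 -0.09454946  0.056     ]
row -0.0003 0.0015 0.1295 0.0 0.0 0.0  rows>= 2.1 t 2.02 q [-0.79  0.34  2.37  1.18  0.87 -0.98]
```

```bash
sed -i 's/CTR=np.array(\[.561,.185,0\])/CTR=np.array([.5625,.185,0])/' h.py; python3 steer.py '0 0.001 0.06 0 0 0;0 0.001 0.115 0 0 0;0 0.001 0.131 0 0 0; 0 0.001 0.137 0 0 0; 0 0.001 0.139 0 0 0' && python3 steer.py '0 0 0.002 0 0 0;0 0 0.004 0 0 0;0 0 0.0055 0 0 0;0 0 0.0055 0 0 0'
```

```text
time_s: 2.65
eef_pos: [0.4631, 0.0921, 0.0879]
ee_rot: [-2.474, -0.995, -1.024]
force: [-0.2, -0.4, 0.1]
grip_width: 0.0
finger_force: 0.0
time_s: 3.15
eef_pos: [0.4658, 0.0944, 0.0837]
ee_rot: [-2.475, -0.993, -1.024]
force: [-0.6, 0.3, -0.5]
grip_width: 0.0
finger_force: 0.0
```

```bash
python3 steer.py '0 0 0.0015 0 0 0;0 0 0.003 0 0 0;0 0 0.003 0 0 0'
python3 - <<'E'
from h import *
s=r.sense(); print(s["force"],s["force"]@A)
c=cam("top"); P=cloud(c); cv2.imwrite("pics/t2.png",np.hstack([c["color"][150:330,180:340]]+[cam("wrist")["color"][150:330,180:380]]))
E
```

```text
time_s: 3.52
eef_pos: [0.4672, 0.0961, 0.0813]
ee_rot: [-2.475, -0.993, -1.023]
force: [0.6, -0.9, -0.0]
grip_width: 0.002
finger_force: 0.0
[ 0.60263377 -0.91146389 -0.0140985 ] -0.12457457535642413
```

View pics/t2.png

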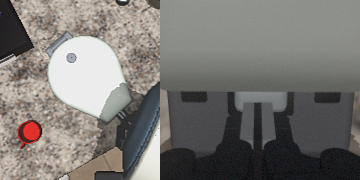

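Right half: the fingertips are centred over the button (crop x≈258), with the lid still shut. I keep advancing.

```bash
python3 steer.py '0 0 0.0015 0 0 0;0 0 0.003 0 0 0;0 0 0.003 0 0 0'; python3 -c "
from h import *
s=r.sense(); print(s['force'],s['force']@A)"; python3 steer.py '0 0 0.0015 0 0 0;0 0 0.003 0 0 0;0 0 0.003 0 0 0'; python3 -c "
from h import *
s=r.sense(); print(s['force'],s['force']@A)
c=cam('scene');P=cloud(c);print(P[195:215:5,258])"
```

```text
time_s: 4.0
eef_pos: [0.4688, 0.0975, 0.0792]
ee_rot: [-2.475, -0.993, -1.023]
force: [-0.0, -0.6, -0.6]
grip_width: -0.001
finger_force: 0.0
[-0.03265148 -0.55624529 -0.57862028] 0.12165071841175887
time_s: 4.38
eef_pos: [0.4704, 0.099, 0.0771]
ee_rot: [-2.475, -0.993, -1.023]
force: [-0.3, -0.6, -0.5]
grip_width: -0.002
finger_force: 0.0
[-0.260762   -0.61906526 -0.50644089] -0.0769647159499483
[[0.56210826 0.18506076 0.143425  ]
 [0.54792338 0.17692059 0.14223558]
 [0.53026603 0.16670681 0.14456965]
 [0.51714409 0.15918098 0.14326364]]
```

Run:
```python
from h import *
s=r.sense(); c=cam("wrist"); P=cloud(c); R0=R.from_rotvec(s["ee_rot"]).as_matrix()
Q=(P-s["eef_pos"])@R0
for v in range(235,300,5): print(v,Q[v,272].round(4),Q[v,254].round(4),Q[v,300].round(4))
cv2.imwrite("pics/w3.png",cv2.resize(c["color"][200:350,180:380],None,fx=3,fy=3))
```

```text
235 [ 0.032  -0.0011 -0.04  ] [ 0.0317 -0.0071 -0.0392] [ 0.0319  0.0082 -0.0398]
240 [ 0.0295 -0.0012 -0.038 ] [ 0.0293 -0.0073 -0.0375] [ 0.0294  0.0084 -0.0378]
245 [ 0.0263 -0.0012 -0.0347] [ 0.0263 -0.0076 -0.0347] [ 0.0266  0.0086 -0.0356]
250 [ 0.0061 -0.002   0.0086] [ 0.0053 -0.0111  0.0103] [0.0058 0.0119 0.0093]
255 [ 0.0098 -0.0018 -0.0061] [ 0.0024 -0.0112  0.0108] [0.0035 0.0119 0.0082]
260 [ 0.0096 -0.0017 -0.0109] [-0.0004 -0.0113  0.0108] [0.001  0.0119 0.0079]
265 [ 0.0097 -0.0016 -0.0161] [ 0.006  -0.0098 -0.0083] [ 0.006   0.0107 -0.0083]
270 [ 0.0097 -0.0015 -0.0208] [ 0.0054 -0.0096 -0.0122] [ 0.0057  0.0105 -0.0127]
275 [ 0.01   -0.0015 -0.0256] [ 0.0057 -0.0092 -0.0173] [ 0.0059  0.0101 -0.0178]
280 [ 0.0099 -0.0014 -0.0295] [ 0.0059 -0.0089 -0.022 ] [ 0.0057  0.0099 -0.0217]
285 [ 0.0099 -0.0013 -0.0334] [ 0.0059 -0.0086 -0.0261] [ 0.0064  0.0095 -0.027 ]
290 [ 0.0098 -0.0013 -0.0369] [ 0.0134 -0.0072 -0.0432] [ 0.0127  0.0084 -0.0419]
295 [ 0.0071 -0.0013 -0.0358] [ 0.0127 -0.0071 -0.0452] [ 0.0122  0.0082 -0.0444]
```

View pics/w3.png

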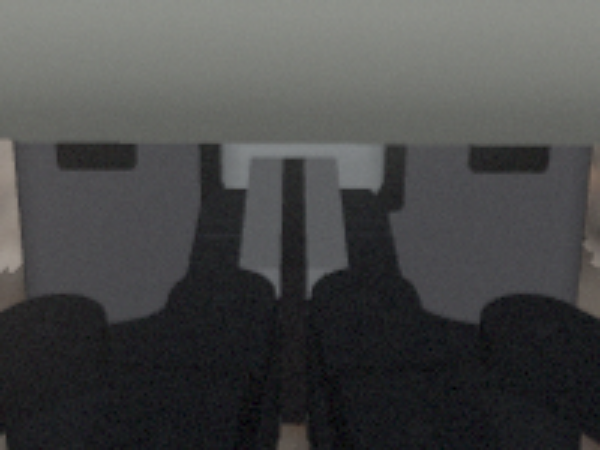

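The button face is still about 10 mm ahead of the TCP, with the tips just short of it (crop row 157), so I creep on, slightly lower to clear the lip.

```bash
python3 steer.py '-0.001 0 0.003 0 0 0;-0.002 0 0.006 0 0 0;-0.002 0 0.006 0 0 0'; python3 steer.py '0 0 0.002 0 0 0;0 0 0.004 0 0 0;0 0 0.004 0 0 0';  python3 steer.py '0 0 0.001 0 0 0;0 0 0.002 0 0 0;0 0 0.002 0 0 0'; python3 -c "
from h import *
s=r.sense(); print(s['force'],s['force']@A)
c=cam('scene');P=cloud(c);print(P[195:215:5,258])"
```

```text
time_s: 4.85
eef_pos: [0.4724, 0.101, 0.0712]
ee_rot: [-2.475, -0.993, -1.023]
force: [0.2, 0.2, 0.1]
grip_width: 0.001
finger_force: 0.0
time_s: 5.22
eef_pos: [0.4744, 0.1029, 0.0686]
ee_rot: [-2.475, -0.993, -1.023]
force: [-0.6, -0.6, 0.7]
grip_width: -0.002
finger_force: 0.4
time_s: 5.6
eef_pos: [0.4754, 0.1038, 0.0672]
ee_rot: [-2.475, -0.993, -1.023]
force: [-2.6, -1.7, 1.0]
grip_width: 0.003
finger_force: 1.5
[-2.60932669 -1.71981129  1.01710154] -2.894641279973974
[[0.63021385 0.22550185 0.08509629]
 [0.62892501 0.22505922 0.07098088]
 [0.62682593 0.22414015 0.05733928]
 [0.61560145 0.21779346 0.05193524]]
```

Pressed: 2.9 N and the pot's inside is now visible. Retreating.

```bash
python3 steer.py '0 0 -0.06 0 0 0;0 0 -0.12 0 0 0;0 0 -0.14 0 0 0' 1.0
python3 - <<'E'
from h import *; import pickle
C=np.array([.6115,-.0950,0]); go([*C[:2],.16],RD)
c=cam("wrist"); s=r.sense(); R0=R.from_rotvec(s["ee_rot"]).as_matrix(); Q=(cloud(c)-s["eef_pos"])@R0
near=(c["depth"]>0)&(Q[...,2]<.06)&(Q[...,2]>-.2); 
for lo,hi in((-.08,-.03),(.03,.08)):
    m=near&(Q[...,1]>lo)&(Q[...,1]<hi)&(abs(Q[...,0])<.02); print(m.sum(), np.percentile(Q[m][:,2],[50,98,100]) if m.any() else '')
t=cam("top"); P=cloud(t); print("max z near lid",np.nanmax(P[170:300,200:330,2]))
cv2.imwrite("pics/tw.png",np.hstack([c["color"][200:],])); pickle.dump((c,s),open("w4.pkl","wb"))
E
```

```text
time_s: 6.02
eef_pos: [0.403, 0.0345, 0.1675]
ee_rot: [-2.477, -0.993, -1.024]
force: [0.9, 0.1, 0.0]
grip_width: 0.642
finger_force: 0.0
row 0.038 0.2376 0.049 0.24 -0.758 -0.576  rows>= 5.2 t 6.03 q [-0.73  0.4   2.38  1.3   0.82 -1.08]
13335 [-0.06324635 -0.0214436  -0.0046985 ]
14104 [-0.06290754 -0.01930565 -0.00404617]
max z near lid 0.3432091852408623
```

View pics/tw.png

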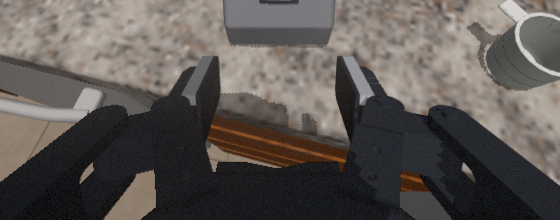

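Wrist view: open pads end at around (205,60) and (350,60), cooker front at the top, cup at the right (535,50); the lid stands at z 0.34, so it is open.

```bash
python3 steer.py '0.038 0.2376 0.049 0.24 -0.758 -0.576;0.038 0.2376 0.049 0.24 -0.758 -0.576;0.038 0.2376 0.049 0.24 -0.758 -0.576;0.038 0.2376 0.049 0.24 -0.758 -0.576;0.038 0.2376 0.049 0.24 -0.758 -0.576'; python3 -c "
from h import *
go([.6115,-.095,.16],RD)"
```

```text
time_s: 6.75
eef_pos: [0.6158, -0.0937, 0.1584]
ee_rot: [-2.471, -1.847, -0.183]
force: [-1.6, 0.8, -1.3]
grip_width: 0.997
finger_force: 0.0
row -0.0022 -0.0037 -0.002 0.035 -0.125 -0.086  rows>= 0.8 t 6.75 q [-0.32  0.55  1.48  0.14  1.09 -0.09]
```

```bash
python3 steer.py '-0.0022 -0.0037 -0.002 0.035 -0.125 -0.086;-0.0022 -0.0037 -0.002 0.035 -0.125 -0.086;-0.0022 -0.0037 -0.002 0.035 -0.125 -0.086'
python3 - <<'E'
from h import *; import pickle
c=cam("wrist"); s=r.sense(); R0=R.from_rotvec(s["ee_rot"]).as_matrix(); P=cloud(c); Q=(P-s["eef_pos"])@R0
go([.6115,-.095,.16],RD)
near=(c["depth"]>0)&(Q[...,2]<.045)
for lo,hi in((-.08,-.03),(.03,.08)):
    m=near&(Q[...,1]>lo)&(Q[...,1]<hi)&(abs(Q[...,0])<.02); print("fingers tool z",m.sum(), np.percentile(Q[m][:,2],[50,98,100]) if m.any() else '')
rim=(P[...,2]>.048)&(P[...,2]<.062)&(np.hypot(P[...,0]-.6115,P[...,1]+.095)<.06); w=P[rim]; print("rim",rim.sum(),w.min(0),w.max(0))
b=rim&(np.hypot(P[...,0]-.6115,P[...,1]+.095)<.036); w=P[b]; A_=np.c_[2*w[:,:2],np.ones(len(w))]; x=np.linalg.lstsq(A_,(w[:,:2]**2).sum(1),rcond=None)[0]; print("circle",x[:2],np.sqrt(x[2]+x[:2]@x[:2]))
tb=P[rim&(np.hypot(P[...,0]-.6115,P[...,1]+.095)>.038)]; print("tab",len(tb),tb.mean(0) if len(tb) else '')
cv2.imwrite("pics/w5.png",c["color"])
E
```

```text
time_s: 7.12
eef_pos: [0.6078, -0.0938, 0.1593]
ee_rot: [-2.433, -1.979, -0.007]
force: [-0.7, 0.0, 1.4]
grip_width: 0.998
finger_force: 0.0
row 0.0003 0.0039 -0.0004 -0.001 -0.006 -0.005  rows>= 0.1 t 7.17 q [-0.25  0.56  1.46  0.01  1.13 -0.05]
fingers tool z 15541 [-0.06542172 -0.01846231 -0.01042011]
fingers tool z 15736 [-0.06535969 -0.01842365 -0.01058104]
rim 1933 [ 0.58248603 -0.12616665  0.04802726] [ 0.64308802 -0.04589302  0.0580707 ]
circle [ 0.61300792 -0.09436766] 0.028785381311702458
tab 345 [ 0.62372093 -0.05291724  0.05522658]
```

View pics/w5.png

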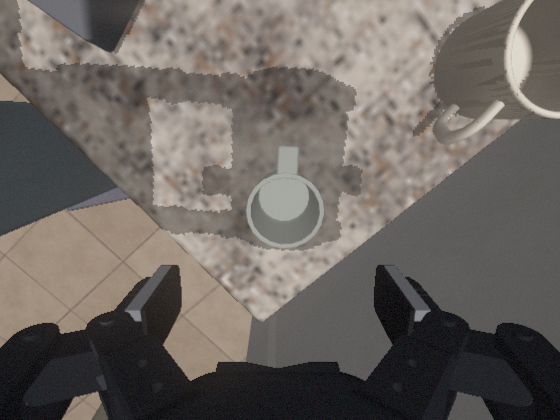

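The cup rim is centred at (285,212) with the tab at (288,155); the open pads at (155,290) and (400,290) straddle it, and the yaw is right. Measured tips lie about 10 mm behind the TCP when open, so I descend in stages.

```bash
python3 steer.py '0.0003 0.0048 0.06 -0.001 -0.006 -0.005;0.0003 0.0048 0.11 -0.001 -0.006 -0.005;0.0003 0.0048 0.117 -0.001 -0.006 -0.005;0.0003 0.0048 0.117 -0.001 -0.006 -0.005'
python3 - <<'E'
from h import *; import pickle
go([.6125,-.095,.02],RD)
c=cam("wrist"); s=r.sense(); R0=R.from_rotvec(s["ee_rot"]).as_matrix(); P=cloud(c); Q=(P-s["eef_pos"])@R0
near=(c["depth"]>0)&(abs(Q[...,0])<.013)
for lo,hi in((-.062,-.036),(.036,.062)):
    m=near&(Q[...,1]>lo)&(Q[...,1]<hi)&(P[...,2]>.01); print("fingers world z",m.sum(), np.percentile(P[m][:,2],[0,1,5,50]))
cv2.imwrite("pics/w6.png",c["color"])
E
```

```text
time_s: 7.68
eef_pos: [0.6133, -0.0957, 0.0442]
ee_rot: [2.432, 1.986, -0.001]
force: [1.1, -0.5, 0.2]
grip_width: 1.0
finger_force: 0.0
row 0.0006 -0.0009 0.0242 0.001 0.002 -0.0  rows>= 0.4 t 7.67 q [-0.25  0.71  1.53 -0.    0.9  -0.05]
fingers world z 9214 [0.054668   0.05874792 0.06514243 0.10670837]
fingers world z 10480 [0.05457855 0.05916443 0.0661096  0.10749903]
```

View pics/w6.png

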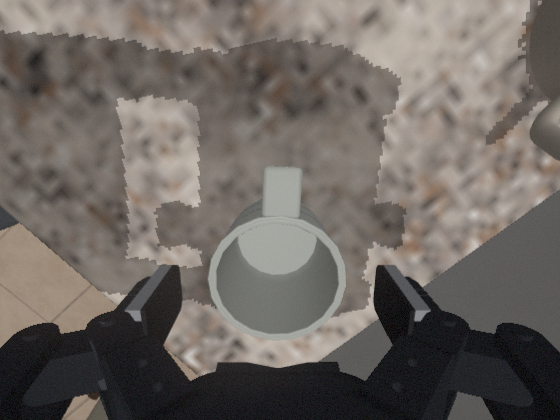

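Cup rim centred at (277,278), between pads at (155,290) and (400,290); the tips are at z 0.055, so I descend 34 mm more.

```bash
python3 steer.py '0.0006 -0.0009 0.02 0 0 0;0.0006 -0.0009 0.03 0 0 0;0.0006 -0.0009 0.034 0 0 0;0.0006 -0.0009 0.034 0 0 0' && python3 steer.py '0 0 0 0 0 0;0 0 0 0 0 0;0 0 0 0 0 0;0 0 0 0 0 0' 0.0 25
```

```text
time_s: 8.22
eef_pos: [0.6126, -0.0946, 0.0098]
ee_rot: [2.43, 1.987, -0.002]
force: [-0.5, 0.9, 0.7]
grip_width: 0.998
finger_force: 0.0
time_s: 8.72
eef_pos: [0.6126, -0.0946, 0.0099]
ee_rot: [2.43, 1.987, -0.002]
force: [-0.6, 0.7, 7.2]
grip_width: 0.651
finger_force: 24.8
```

```bash
python3 steer.py '0 0 -0.05 0 0 0;0 0 -0.1 0 0 0;0 0 -0.16 0 0 0;0 0 -0.19 0 0 0;0 0 -0.19 0 0 0'; python3 -c "
from h import *
p=W(-.015,0,.2);print(p); go(p,RD)"
```

```text
time_s: 9.35
eef_pos: [0.6135, -0.0943, 0.2022]
ee_rot: [2.427, 1.985, 0.002]
force: [0.2, 0.2, -0.5]
grip_width: 0.656
finger_force: 27.0
[0.55161938 0.17467468 0.2       ]
row 0.2513 -0.1141 0.0009 0.006 0.003 0.001  rows>= 4.4 t 9.35 q [-0.25  0.51  1.4  -0.    1.22 -0.05]
```

```bash
python3 steer.py '0.055 -0.025 0 0 0 0;0.11 -0.05 0 0 0 0;0.165 -0.075 0 0 0 0;0.22 -0.1 0 0 0 0;0.2513 -0.1141 0.0009 0 0 0'; python3 steer.py '0 0 0 0 0 0;0 0 0 0 0 0'
python3 - <<'E'
from h import *
p=W(-.015,0,.2); go(p,RD)
s=r.sense(); c=cam("wrist"); P=cloud(c); R0=R.from_rotvec(s["ee_rot"]).as_matrix()
t=cam("top"); T=cloud(t)
# pot rim: points near z .115 around center
L=(P-CTR)@RC; m=(abs(L[...,2]-.113)<.006)&(np.hypot(L[...,0],L[...,1])>.06)&(np.hypot(L[...,0],L[...,1])<.11); w=L[m]; print("rim",m.sum(),np.percentile(w,[1,99],axis=0).round(3))
cv2.imwrite("pics/w7.png",np.hstack([c["color"][:,:],t["color"][120:300,180:420].repeat(1,0) if False else np.zeros((420,1,3),np.uint8)]))
E
```

```text
time_s: 9.98
eef_pos: [0.5488, 0.1773, 0.1968]
ee_rot: [2.429, 1.99, -0.004]
force: [1.1, -0.1, -0.2]
grip_width: 0.658
finger_force: 27.0
time_s: 10.22
eef_pos: [0.5501, 0.1745, 0.197]
ee_rot: [2.43, 1.988, -0.004]
force: [0.9, -0.9, -0.2]
grip_width: 0.656
finger_force: 27.0
row 0.0004 0.0014 -0.003 -0.0 0.003 0.001  rows>= 0.1 t 10.22 q [ 0.21  0.46  1.51 -0.    1.17  0.41]
rim 13186 [[-0.077 -0.089  0.108]
 [ 0.088  0.088  0.119]]
```

View pics/w7.png

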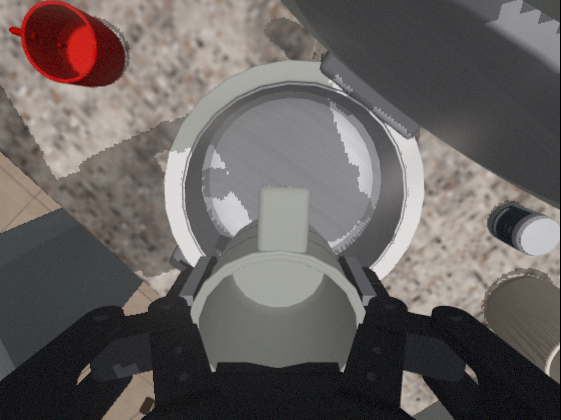

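The cup is held above the pot (tab at (284,220), pot floor around (290,165)), and the rim fits the model ±88 mm. Lowering.

```bash
python3 steer.py '0 0.0014 0.05 0 0 0;0 0.0014 0.1 0 0 0;0 0.0014 0.122 0 0 0;0 0.0014 0.128 0 0 0;0 0.0014 0.130 0 0 0'; python3 steer.py '0 0 0.002 0 0 0;0 0 0.004 0 0 0;0 0 0.005 0 0 0;0 0 0.005 0 0 0'
```

```text
time_s: 10.95
eef_pos: [0.5523, 0.1738, 0.0681]
ee_rot: [2.431, 1.986, -0.002]
force: [-0.1, -0.1, 0.3]
grip_width: 0.653
finger_force: 27.0
time_s: 11.45
eef_pos: [0.5518, 0.1743, 0.0628]
ee_rot: [2.43, 1.987, -0.002]
force: [-0.4, 1.0, -0.2]
grip_width: 0.655
finger_force: 27.0
```

```bash
python3 steer.py '0 0 0.001 0 0 0;0 0 0.002 0 0 0;0 0 0.002 0 0 0'; python3 steer.py '0 0 0.001 0 0 0;0 0 0.002 0 0 0;0 0 0.002 0 0 0'
```

```text
time_s: 11.82
eef_pos: [0.5517, 0.1743, 0.0606]
ee_rot: [2.431, 1.987, -0.003]
force: [0.0, -0.5, -0.2]
grip_width: 0.657
finger_force: 27.0
time_s: 12.2
eef_pos: [0.5521, 0.1743, 0.0597]
ee_rot: [2.43, 1.987, -0.001]
force: [-3.8, -1.5, 18.0]
grip_width: 0.651
finger_force: 25.9
```

```bash
python3 steer.py '0 0 -0.001 0 0 0;0 0 -0.001 0 0 0' && python3 steer.py '0 0 0 0 0 0;0 0 0 0 0 0;0 0 0 0 0 0' 0.85 && python3 steer.py '0 0 -0.02 0 0 0;0 0 -0.06 0 0 0;0 0 -0.12 0 0 0;0 0 -0.18 0 0 0;0 0 -0.18 0 0 0'
python3 - <<'E'
from h import *
c=cam("wrist"); P=cloud(c); L=(P-CTR)@RC
m=(np.hypot(L[...,0],L[...,1])<.07)&(abs(L[...,2]-.105)<.006); w=L[m]; print(m.sum(),np.percentile(w,[1,50,99],axis=0).round(3))
print("cam local",(c["o"]-CTR)@RC)
cv2.imwrite("pics/w8.png",c["color"]); 
# lid location
t=cam("top"); T=(cloud(t)-CTR)@RC; k=(T[...,2]>.2)&(abs(T[...,1])<.09)&(T[...,0]>.04)&(T[...,0]<.2); print("lid",k.sum(),np.percentile(T[k],[1,50,99],axis=0).round(3))
E
```

```text
time_s: 12.45
eef_pos: [0.5519, 0.1743, 0.0598]
ee_rot: [2.43, 1.987, -0.002]
force: [-0.4, -0.3, 4.8]
grip_width: 0.657
finger_force: 26.5
time_s: 12.82
eef_pos: [0.5534, 0.1748, 0.0604]
ee_rot: [2.43, 1.986, 0.003]
force: [6.3, 3.2, 7.8]
grip_width: 0.853
finger_force: 0.0
time_s: 13.45
eef_pos: [0.5539, 0.1752, 0.2442]
ee_rot: [2.428, 1.985, 0.009]
force: [-0.1, 0.8, -0.8]
grip_width: 0.846
finger_force: 0.0
1452 [[-0.046 -0.03   0.099]
 [-0.001  0.013  0.106]
 [ 0.027  0.029  0.107]]
cam local [0.04284859 0.03951818 0.38497628]
lid 399 [[ 0.04  -0.084  0.248]
 [ 0.05   0.026  0.605]
 [ 0.097  0.057  0.624]]
```

View pics/w8.png

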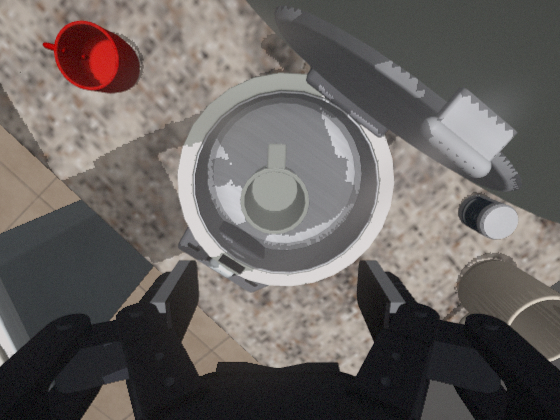

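The cup stands upright in the pot (rim centred at (275,200) inside the pot ring), and its rim z is 0.106 as it should be. Next, I check the space behind the lid.

Run:
```python
from h import *; import pickle
t=pickle.load(open("top.pkl","rb")); T=(cloud(t)-CTR)@RC
for x in np.arange(.11,.30,.02):
    print(round(x,2),[round(float(np.nanmax(T[(abs(T[...,0]-x)<.01)&(abs(T[...,1]-y)<.01)][:,2],initial=-1)),2) for y in np.arange(-.1,.11,.02)])
RL=Rzy([0,0,-1],RC@[0,-1,0]); go([*r.sense()["eef_pos"][:2],.43],RL); print(W(.165,0,.43))
```

```text
0.11 [0.0, 0.0, 0.0, 0.12, 0.13, 0.13, 0.13, 0.12, 0.0, 0.01, 0.0]
0.13 [0.0, 0.0, 0.0, 0.0, 0.0, 0.0, 0.0, 0.0, 0.0, 0.0, 0.0]
0.15 [0.01, 0.0, 0.0, 0.0, 0.0, 0.0, 0.0, 0.0, 0.1, 0.0, 0.0]
0.17 [0.01, 0.0, 0.0, 0.0, 0.0, 0.0, 0.0, 0.11, 0.11, 0.11, 0.11]
0.19 [0.0, 0.0, 0.0, 0.0, 0.0, 0.0, 0.0, 0.11, 0.11, 0.11, 0.12]
0.21 [0.0, 0.01, 0.0, 0.0, 0.0, 0.0, 0.0, 0.11, 0.12, 0.12, 0.11]
0.23 [0.0, 0.0, 0.0, 0.0, 0.0, 0.0, 0.0, 0.11, 0.12, 0.11, 0.12]
0.25 [0.13, 0.0, 0.0, 0.0, 0.0, 0.0, 0.11, 0.11, 0.13, 0.13, 0.13]
0.27 [0.13, 0.13, 0.0, 0.0, 0.0, 0.0, 0.11, 0.12, 0.13, 0.13, 0.13]
0.29 [0.13, 0.13, 0.0, 0.0, 0.0, 0.0, 0.12, 0.11, 0.13, 0.13, 0.13]
row -0.0004 0.0002 -0.1902 0.002 0.002 0.612  rows>= 3.3 t 13.55 q [ 0.21  0.42  1.45 -0.    1.27  0.41]
[0.68218677 0.2985785  0.43      ]
```

```bash
python3 steer.py '-0.02 0 -0.0625 0 0 0.15;-0.02 0 -0.125 0 0 0.3;-0.02 0 -0.19 0 0 0.45;0 0 -0.2 0 0 0.612;0 0 -0.2 0 0 0.612' 0.0; python3 -c "
from h import *
RL=Rzy([0,0,-1],RC@[0,-1,0]); go(W(.165,0,.43),RL)"
```

```text
time_s: 14.18
eef_pos: [0.552, 0.176, 0.4389]
ee_rot: [2.916, 1.164, -0.002]
force: [-1.2, -1.0, -0.3]
grip_width: 0.002
finger_force: 0.0
row 0.1788 0.0007 0.0085 0.001 0.002 0.0  rows>= 2.9 t 14.18 q [ 0.21  0.3   1.1  -0.    1.74  1.02]
```

```bash
python3 steer.py '0.06 0 0 0 0 0;0.12 0 0 0 0 0;0.175 0 0.0085 0 0 0;0.18 0 0.0085 0 0 0;0.18 0 0.0085 0 0 0'; python3 -c "
from h import *
RL=Rzy([0,0,-1],RC@[0,-1,0]); go(W(.165,0,.32),RL)
c=cam('wrist');cv2.imwrite('pics/w9.png',c['color']); T=(cloud(cam('scene'))-CTR)@RC; k=(T[...,2]>.25)&(T[...,2]<.36)&(abs(T[...,1])<.1)&(T[...,0]>.0)&(T[...,0]<.11); print('lid',k.sum(),np.percentile(T[k],[1,50,99],axis=0).round(3))"
```

```text
time_s: 14.8
eef_pos: [0.6823, 0.2986, 0.4285]
ee_rot: [2.914, 1.166, -0.007]
force: [-0.7, -1.3, 0.4]
grip_width: 0.004
finger_force: 0.0
row 0.0005 -0.0001 0.1085 0.001 0.005 0.002  rows>= 1.7 t 14.8 q [ 0.33  0.61  0.62 -0.    1.91  1.14]
lid 2908 [[ 0.064 -0.076  0.251]
 [ 0.075  0.002  0.296]
 [ 0.085  0.076  0.351]]
```

```bash
python3 steer.py '0 0 0.06 0 0 0;0 0 0.1105 0 0 0;0 0 0.1105 0 0 0;-0.03 0 0.1105 0 0 0;-0.05 0 0.1105 0 0 0'; python3 -c "
from h import *
s=r.sense(); print('local tcp',((s['eef_pos']-CTR)@RC).round(4),s['force']@RC)"
```

```text
time_s: 15.52
eef_pos: [0.6461, 0.2636, 0.3244]
ee_rot: [2.915, 1.163, 0.006]
force: [1.3, 0.4, 0.2]
grip_width: -0.005
finger_force: 0.0
local tcp [ 0.1148 -0.0006  0.3244] [ 1.25732917 -0.61059919  0.23160952]
```

```bash
python3 steer.py '-0.03 0 0.005 0 0 0;-0.059 0 0.012 0 0 0;-0.085 0 0.024 0 0 0;-0.107 0 0.039 0 0 0;-0.107 0 0.039 0 0 0'; python3 -c "
from h import *
s=r.sense(); print('local tcp',((s['eef_pos']-CTR)@RC).round(4),s['force']@RC)"
```

```text
time_s: 16.15
eef_pos: [0.5685, 0.1899, 0.2844]
ee_rot: [2.916, 1.161, 0.003]
force: [1.0, 0.9, 1.3]
grip_width: -0.002
finger_force: 0.5
local tcp [ 0.0077 -0.0006  0.2844] [ 1.31206636 -0.07109898  1.25092849]
```

```bash
python3 steer.py '-0.018 0 0.022 0 0 0;-0.032 0 0.046 0 0 0;-0.042 0 0.07 0 0 0;-0.049 0 0.093 0 0 0;-0.049 0 0.093 0 0 0'; python3 -c "
from h import *
s=r.sense(); print('local tcp',((s['eef_pos']-CTR)@RC).round(4),s['force']@RC)"
```

```text
time_s: 16.77
eef_pos: [0.5338, 0.1569, 0.1896]
ee_rot: [2.916, 1.163, -0.0]
force: [-0.4, 0.5, 1.8]
grip_width: -0.0
finger_force: 0.7
local tcp [-0.0401 -0.0006  0.1896] [0.06027221 0.59093358 1.76087791]
```

```bash
python3 steer.py '-0.003 0 0.02 0 0 0;-0.004 0 0.033 0 0 0;-0.004 0 0.039 0 0 0;-0.004 0 0.041 0 0 0;-0.004 0 0.041 0 0 0'; python3 steer.py '0 0 0.002 0 0 0;0 0 0.004 0 0 0;0 0 0.004 0 0 0'
```

```text
time_s: 17.4
eef_pos: [0.5305, 0.154, 0.1482]
ee_rot: [2.916, 1.163, -0.0]
force: [0.1, -1.7, 2.4]
grip_width: 0.005
finger_force: 1.5
time_s: 17.77
eef_pos: [0.5301, 0.154, 0.1438]
ee_rot: [2.916, 1.163, -0.001]
force: [0.5, -0.5, 0.4]
grip_width: -0.001
finger_force: 0.4
```

```bash
for i in 1; do python3 steer.py '0 0 0.001 0 0 0;0 0 0.002 0 0 0;0 0 0.002 0 0 0'; done; python3 steer.py '0 0 0.001 0 0 0;0 0 0.002 0 0 0;0 0 0.002 0 0 0'
```

```text
time_s: 18.15
eef_pos: [0.5299, 0.1538, 0.1417]
ee_rot: [2.916, 1.163, -0.002]
force: [-1.0, -1.4, 2.3]
grip_width: 0.004
finger_force: 1.2
time_s: 18.52
eef_pos: [0.5299, 0.1538, 0.1399]
ee_rot: [2.916, 1.163, -0.001]
force: [-3.5, -3.2, 9.3]
grip_width: 0.002
finger_force: 4.5
```

```bash
python3 steer.py '0 0 0.001 0 0 0;0 0 0.002 0 0 0;0 0 0.002 0 0 0'; python3 steer.py '0 0 0.001 0 0 0;0 0 0.001 0 0 0'
```

```text
time_s: 18.9
eef_pos: [0.5299, 0.1537, 0.1385]
ee_rot: [2.916, 1.163, -0.001]
force: [-6.6, -4.0, 21.1]
grip_width: 0.0
finger_force: 10.6
time_s: 19.15
eef_pos: [0.5299, 0.1537, 0.1378]
ee_rot: [2.916, 1.163, -0.001]
force: [-9.3, -4.3, 26.5]
grip_width: -0.0
finger_force: 13.6
```

```bash
python3 steer.py '0 0 -0.004 0 0 0;0 0 -0.01 0 0 0;0 0 -0.02 0 0 0;0 0 -0.02 0 0 0'; python3 -c "
from h import *
s=r.sense(); print(s['force'])
c=cam('scene'); T=(cloud(c)-CTR)@RC
for v in (195,205,215,225,230): print(T[v,250].round(4))"
```

```text
time_s: 19.65
eef_pos: [0.5305, 0.154, 0.1575]
ee_rot: [2.916, 1.163, 0.001]
force: [-0.4, -0.3, -0.1]
grip_width: 0.001
finger_force: 0.0
[-0.42347577 -0.33585926 -0.09736298]
[0.0052 0.0168 0.1427]
[-0.0298  0.0247  0.143 ]
[-0.062   0.0319  0.143 ]
[-0.092   0.0387  0.1426]
[-0.1046  0.0416  0.1409]
```

The lid stays flat at z 0.143 with the finger off it, so it has latched. I retreat and check once more.

```bash
python3 steer.py '0 0 -0.05 0 0 0;0 0 -0.1 0 0 0;0 0 -0.15 0 0 0;0 0 -0.15 0 0 0;0 0 -0.15 0 0 0'; python3 steer.py '0 0 0 0 0 0;0 0 0 0 0 0;0 0 0 0 0 0;0 0 0 0 0 0'; python3 -c "
from h import *
c=cam('scene'); P=cloud(c); T=(P-CTR)@RC
for v in (205,225): print(T[v,250].round(4))
print('button',np.nanmedian(P[253:258,268:277].reshape(-1,3),axis=0))
print(r.hand_in())"
```

```text
time_s: 20.32
eef_pos: [0.5296, 0.1542, 0.3059]
ee_rot: [2.916, 1.163, -0.003]
force: [-1.4, -0.0, 0.4]
grip_width: -0.0
finger_force: 0.0
time_s: 20.82
eef_pos: [0.5299, 0.1542, 0.3066]
ee_rot: [2.916, 1.163, -0.002]
force: [0.1, 0.7, -0.6]
grip_width: 0.004
finger_force: 0.0
[-0.0287  0.0244  0.1421]
[-0.0922  0.0387  0.1429]
button [0.47709367 0.10442223 0.07385187]
the job is handed in; nothing more can be done
None
```

I handed the job in at about 21 s, with the cup last seen upright in the pot before I closed the lid, the lid latched shut, the button back out, and the red cup, mug and tin untouched; the hand-in call returned no verdict.

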